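# Put away a stack of laboratory supplies

### The arm

A 7-joint arm with a two-finger parallel gripper is mounted at the origin on the work surface. World frame = base frame: x ahead of the robot, y to its left, z up, the work surface at z = 0. Lengths are in m, angles in rad, forces in N, time in s.
With the tool pointing down it reaches from about 0.425 to 0.925 m from the base axis. Payload 6.8 kg.
Tool frame: the origin (TCP) lies between the finger pads; the fingertips stand 8 mm ahead of it and the grasp point (between the pads) lies 11 mm behind it (tip_extent is the distance from the TCP to the fingertips, in m); z points along the fingers, y is the line along which they close (so a half turn about z gives the same grasp; the last joint's range is limited). The gripper opens to 88 mm and grips with 3 to 60 N. Pads are 20 mm wide; open, the fingers measure 115 mm over their backs; the gripper's body (75 mm by 178 mm) begins 61 mm behind the grasp point.
Start: joints at [-1.388, 0.477, 0.022, 1.555, -0.011, 1.109, -0.083], TCP at [0.194, 0.647, 0.231] pointing down, gripper open.
Joint ranges: [-2.96, 2.96], [-0.34, 2.1], [-1.41, 1.46], [0.24, 2.44], [-1.37, 4.51], [0.17, 1.92], [-2.96, 2.96]. Speed limits (rad/s): [2.39, 2.39, 3.14, 3.14, 3.14, 3.14, 3.14].

### API

Orientations are given as [roll, pitch, yaw] about the fixed x, y, z axes, in that order (R = Rz(yaw) Ry(pitch) Rx(roll)).
In Python, from plant import sense, grab_frame, camera_model, hand_in, regions_of, spot_point, tip_extent gives the robot as it stands.
- The arm moves only by the shell command python3 -m handwheel 'ROWS' [OPENING] [FORCE]. ROWS is JSON, a list of rows, each a list of 6 numbers: the shift along the world's x, y, z in units of 50 cm (1.0 is 50 cm), then the turn, a rotation vector about the world's x, y, z in units of pi rad (1.0 is pi rad). In form: [[x, y, z, rx, ry, rz], ...]. A call has 1 to 20 rows; each row is the pose to reach, as a shift and turn from the pose commanded when the call began, turning the shorter way round; what a row does not reach only later rows make up. A row lasts 1/8 s, in which the tool goes at most 62.5 mm and 10.7 degrees, less where a joint would pass 70% of its speed; a pose out of reach is approached as far as the arm can. A call with a number of a shift or a turn outside -1 to 1 is refused whole. A call with a gripper value outside its range is refused whole. OPENING is the closure, from -1 (fully open) to 1 (shut), so that 0 is half open, set as the call begins (- or left out, the last holds). The fingers move at their own pace and stop on an object; FORCE is the grip in N (left out, the last holds). Time passes only in rows, so rows that repeat a pose let the fingers close. It gives the time, the measured TCP pose, the force, the opening and the grip force at its end, in the units of the state.
- sense(): the state, without advancing time (a new reading comes with each control period).
- grab_frame(name): name is "side" or "top" or "wrist"; returns (picture, depth): 480x640x3 uint8, red, green, blue; 480x640 float32, m along the optical axis (not along the pixel's ray), 0 where there is no reading.
- camera_model(name): a dict with "intrinsics" (3x3 intrinsics, pixels), "dist_coeffs" ([k1, k2, p1, p2, k3] as OpenCV has them; the pictures are not rectified), "T" (4x4, takes a point from camera to world coordinates); the wrist camera has in their place "tool_from_camera" (4x4, takes a point from camera to tool coordinates, whose origin is the TCP and whose axes are the flange's). Camera axes: x right, y up, looking along -z (the intrinsics and any distortion apply to the point x, -y, -z); pixel columns grow to the right and rows downward; lengths in m; the calibration is good to about 2 mm. A picture is of the moment at which its call begins: read the wrist's pose just before it. camera_model takes no time and is no camera call.
- hand_in(): hands the job in; it is judged then, once.
Trained networks look in the newest picture that a camera, given by its name, has taken for a name from the list of things; names that differ only in an ending like _2 or _b are one class to them, and where a whole thing is asked for, a point or a joint stands for the part that bears it (a point fixed in the world has none). Each returns a list of dicts, best first, with "p" (0 to 1); they miss things now and then, are a little off and sometimes report something else, mostly with a low value. They report only what shows in the picture. A call takes as long as a camera call. They do not tell look-alikes from the thing itself.
- regions_of(camera, name): "pixels" (480x640 bool, what is visible of it) and "rect" ([left, top, width, height] in pixels, round what is visible of it).
- spot_point(camera, name): "position" ([row, column] in pixels: a listed point, or the origin of a listed thing).
The state is a dict: "clock": time; "joint_positions": joint angles; "qd": joint speeds; "tau": joint torques, N m; "ee_pos": TCP position; "eef_rot": TCP orientation; "force": force on the tool from outside, world axes, zero at the start; "wrist_torque": the same for the moment, N m; "grip_width": finger opening in m; "finger_force": force on a finger pad.
Only numpy, scipy, OpenCV 4.12 (cv2) and the standard library are available. Lean on these libraries where they do the work, as an engineer would, in place of code of your own. Each camera call takes 0.05 s, during which the arm holds its last target. There are 200 camera calls.

### The job

Put the stacked supplies away: working from the top of the stack down, one at a time, set each pack flat in the empty half of the organiser tray that already holds its own kind, the boxes square to the tray and lying the same way as those already in it. There is glass inside, so put every pack down rather than letting it drop, and leave the bottle and the beaker where they stand.

Things in the scene. Friction and masses are not known exactly. Their poses are not given: they have to be found in the camera images.
- cover_box: Clear plastic box, showing the greenish pile of glass inside, of cover glasses, 28 x 28 mm, 24 mm high, loose, about 30 g; top of the stack, lying on the filter tub. Origin at the centre of its underside, x and y along its sides, z up.
- filter_tub: Off-white round screw-top tub of membrane filters, 26 mm high; the lid (upper 10 mm) is 54 mm across, the body below it 50 mm; loose, about 50 g; second from the top, lying on the slide box. Origin at the centre of its underside, z up.
- slide_box: Slate-grey lidded cardboard box of microscope slides, 80 mm (x) x 57 mm (y), 30 mm high, loose, about 260 g; third from the top, lying on the vial carton. Origin at the centre of its underside, z up.
- vial_carton: Brown cardboard carton of sample vials, 84 mm (x) x 66 mm (y), 48 mm high, loose, about 180 g; bottom of the stack, standing on the bench. Origin at the centre of its underside, z up.
- cover_tray: Fixed grey plastic organiser tray, outside 212 (x) x 128 (y) x 16 mm high, walls 4 mm, floor 4 mm thick; inside 204 x 120 mm. Origin under its centre, on the bench; x is its long axis, z up. The near half (x < 0) is empty and takes one pack, middle of the free space 50 mm from the centre towards -x; the far half (x > 0) holds stock, which is fixed: four cover-glass boxes, 24 mm high.
- filter_tray: Fixed grey plastic organiser tray, outside 212 (x) x 128 (y) x 16 mm high, walls 4 mm, floor 4 mm thick; inside 204 x 120 mm. Origin under its centre, on the bench; x is its long axis, z up. The near half (x < 0) is empty and takes one pack, middle of the free space 50 mm from the centre towards -x; the far half (x > 0) holds stock, which is fixed: two round filter tubs side by side, 26 mm high.
- slide_tray: Fixed grey plastic organiser tray, outside 212 (x) x 128 (y) x 16 mm high, walls 4 mm, floor 4 mm thick; inside 204 x 120 mm. Origin under its centre, on the bench; x is its long axis, z up. The near half (x < 0) is empty and takes one pack, middle of the free space 50 mm from the centre towards -x; the far half (x > 0) holds stock, which is fixed: one slide box, 30 mm high, its 80 mm side along the tray.
- vial_tray: Fixed grey plastic organiser tray, outside 212 (x) x 128 (y) x 16 mm high, walls 4 mm, floor 4 mm thick; inside 204 x 120 mm. Origin under its centre, on the bench; x is its long axis, z up. The near half (x < 0) is empty and takes one pack, middle of the free space 50 mm from the centre towards -x; the far half (x > 0) holds stock, which is fixed: one vial carton, 48 mm high, its 84 mm side along the tray.
- lab_bottle: Bystander: glass laboratory bottle with a dark blue screw cap, 70 mm across, 138 mm high, loose, at the far left. Origin at the centre of its underside.
- beaker: Bystander: glass beaker, 68 mm across, 90 mm high, loose, at the far right. Origin at the centre of its underside.
Not all that is in view belongs to the job. Of the things shaped like the cover_box, the clear one is meant. Leave any red look-alike of the filter_tub alone.

How it is judged:
On the way, in this order (a step that is already met when the one before it is completed fails the run):
1. the box of cover glasses lies flat in the empty half of its tray (x of cover_box in the frame of cover_tray between -0.104 and 0 m and y of cover_box in the frame of cover_tray between -0.062 and 0.062 m and z of cover_box in the frame of cover_tray between 0 and 0.008 m and angle between cover_box's own z axis and vertical below 0.1 rad), for 0.2 s.
2. the tub of membrane filters lies flat in the empty half of its tray (x of filter_tub in the frame of filter_tray between -0.104 and 0 m and y of filter_tub in the frame of filter_tray between -0.062 and 0.062 m and z of filter_tub in the frame of filter_tray between 0 and 0.008 m and angle between filter_tub's own z axis and vertical below 0.1 rad), for 0.2 s.
3. the box of slides lies flat in the empty half of its tray (x of slide_box in the frame of slide_tray between -0.104 and 0 m and y of slide_box in the frame of slide_tray between -0.062 and 0.062 m and z of slide_box in the frame of slide_tray between 0 and 0.008 m and angle between slide_box's own z axis and vertical below 0.1 rad), for 0.2 s.
4. the carton of vials lies flat in the empty half of its tray (x of vial_carton in the frame of vial_tray between -0.104 and 0 m and y of vial_carton in the frame of vial_tray between -0.062 and 0.062 m and z of vial_carton in the frame of vial_tray between 0 and 0.008 m and angle between vial_carton's own z axis and vertical below 0.1 rad), for 0.2 s.
At the end, for the whole second after the job is handed in: Each pack lies flat on the floor of the tray of its own kind (underside within 4 mm of it, tilt under 0.1 rad), its centre in the empty near half; boxes square to the tray within 0.2 rad, slide box and carton with the long side along it; all released and at rest (all of step 1 and all of step 2 and all of step 3 and all of step 4 and (angle between the x axis of cover_box and the x axis of cover_tray, either way round below 0.2 rad or angle between the x axis of cover_box and the y axis of cover_tray, either way round below 0.2 rad) and linear speed of each of cover_box, filter_tub, slide_box, vial_carton below 0.02 m/s and contact force between each of cover_box, filter_tub, slide_box, vial_carton and the fingers below 0.05 N and angle between the x axis of slide_box and the x axis of slide_tray, either way round below 0.2 rad and angle between the x axis of vial_carton and the x axis of vial_tray, either way round below 0.2 rad); the robot touches nothing.
It fails at once if the box of cover glasses is dropped (falls freely by more than about 25 mm) (linear speed of cover_box above 0.7 m/s and contact force between cover_box and anything else below 0.02 N).
It fails at once if the tub of membrane filters is dropped (falls freely by more than about 25 mm) (linear speed of filter_tub above 0.7 m/s and contact force between filter_tub and anything else below 0.02 N).
It fails at once if the box of slides is dropped (falls freely by more than about 25 mm) (linear speed of slide_box above 0.7 m/s and contact force between slide_box and anything else below 0.02 N).
It fails at once if the carton of vials is dropped (falls freely by more than about 25 mm) (linear speed of vial_carton above 0.7 m/s and contact force between vial_carton and anything else below 0.02 N).
It fails at once if the bottle or the beaker is pushed or tipped (distance of any of lab_bottle, beaker from where it was at the start of the episode above 0.02 m or angle between any of lab_bottle, beaker's own z axis and vertical above 0.3 rad).
It also fails if it takes over 128 s, if anything falls off the work surface, if the arm or the gripper's body presses on something with over 40 N, if the wrist force passes 120 N, or if a joint passes its speed limit or range.

## Working session

There is one attempt and no reset: what is moved stays moved. The work goes in short steps, Python scripts to look and compute and a shell command to move; the robot and the scene stay as the last step left them, time stands still between calls to the robot, and variables do not carry over. Pictures are saved under pics/ and viewed, at most 14 in all, crops included, and the job is handed in when it is done.

```bash
mkdir -p pics; cat > h.py <<'E'
import numpy as np, cv2
from plant import *
def cam(name):
    m=camera_model(name)
    return m
def world(name,m,depth,s=None):
    K=np.array(m["intrinsics"]);d=np.array(m["dist_coeffs"])
    v,u=np.mgrid[0:480,0:640]
    p=cv2.undistortPoints(np.stack([u,v],-1).reshape(-1,1,2).astype(np.float64),K,d).reshape(480,640,2)
    P=np.stack([p[...,0]*depth,-p[...,1]*depth,-depth,np.ones_like(depth)],-1)
    if "T" in m: T=np.array(m["T"])
    else:
        from scipy.spatial.transform import Rotation as R
        W=np.eye(4);W[:3,:3]=R.from_euler("xyz",s["eef_rot"]).as_matrix();W[:3,3]=s["ee_pos"]
        T=W@np.array(m["tool_from_camera"])
    W=(P@T.T)[...,:3]; W[depth==0]=np.nan
    return W
def look(name,save=None):
    s=sense(); im,d=grab_frame(name)
    if save: cv2.imwrite("pics/"+save+".png",im[...,::-1])
    return im,world(name,camera_model(name),d,s)
E
python3 - <<'E'
from h import *
s=sense(); print({k:np.round(v,3) for k,v in s.items()})
for c in ("top","side"):
    im,W=look(c,c+"0"); np.save(c+"0.npy",W)
    for n in ["cover_box","filter_tub","slide_box","vial_carton","cover_tray","filter_tray","slide_tray","vial_tray","lab_bottle","beaker"]:
        for r in regions_of(c,n)[:6]:
            P=W[r["pixels"]];P=P[~np.isnan(P[:,0])]
            if len(P)==0: continue
            print(c,n,round(r["p"],2),np.round(r["rect"]),np.round(np.median(P,0),3),np.round(np.percentile(P,[3,97],0),3).tolist())
E
```

```text
{'clock': np.float64(0.0), 'joint_positions': array([-1.388,  0.478,  0.022,  1.556, -0.011,  1.109, -0.083]), 'qd': array([ 0.001, -0.   ,  0.001,  0.001, -0.001, -0.001, -0.   ]), 'tau': array([-0.0000e+00, -5.8286e+01,  1.5350e+00, -2.7261e+01, -5.4000e-02,
        1.7000e-02,  0.0000e+00]), 'ee_pos': array([0.193, 0.646, 0.23 ]), 'eef_rot': array([-3.14 ,  0.   ,  2.851]), 'force': array([ 0.508, -0.826,  0.08 ]), 'wrist_torque': array([ 0.018, -0.024, -0.027]), 'finger_force': np.float64(0.0), 'grip_width': np.float64(0.088)}
top cover_box 0.53 [316. 241.  13.  20.] [0.556 0.011 0.128] [[0.541, -0.002, 0.104], [0.57, 0.027, 0.132]]
top cover_box 0.45 [323. 290.   9.  11.] [0.459 0.004 0.023] [[0.447, -0.009, 0.02], [0.473, 0.016, 0.029]]
top filter_tub 0.81 [296. 201.  20.  22.] [0.661 0.052 0.026] [[0.639, 0.03, 0.021], [0.685, 0.075, 0.03]]
top slide_box 0.85 [308. 234.  30.  36.] [0.534 0.014 0.078] [[0.516, -0.012, 0.065], [0.595, 0.041, 0.083]]
top vial_carton 0.72 [308. 241.  28.  32.] [0.516 0.023 0.047] [[0.511, -0.013, 0.001], [0.581, 0.047, 0.077]]
top cover_tray 0.84 
[... 1361 characters left out ...]
[[0.543, -0.004, 0.106], [0.576, 0.027, 0.13]]
side vial_carton 0.63 [307. 265.  46.  22.] [0.558 0.044 0.028] [[0.519, 0.036, 0.003], [0.598, 0.05, 0.049]]
side filter_tray 0.6 [267. 318. 119.  59.] [0.56  0.206 0.005] [[0.461, 0.14, 0.001], [0.661, 0.266, 0.031]]
side filter_tray 0.4 [314. 236.  30.  24.] [0.565 0.03  0.101] [[0.538, 0.006, 0.079], [0.587, 0.039, 0.106]]
side vial_tray 0.9 [297. 394. 130.  78.] [0.502 0.39  0.006] [[0.402, 0.315, 0.001], [0.604, 0.44, 0.053]]
side lab_bottle 0.72 [233. 377.  48.  82.] [0.668 0.407 0.094] [[0.64, 0.373, 0.007], [0.7, 0.421, 0.139]]
side beaker 0.92 [266. 134.  28.  43.] [ 0.686 -0.341  0.062] [[0.658, -0.393, 0.007], [0.714, -0.328, 0.089]]
```

```bash
python3 - <<'E'
import cv2,numpy as np
a=cv2.imread("pics/top0.png");b=cv2.imread("pics/side0.png")
A=cv2.resize(a[170:330,130:530],(800,320),interpolation=cv2.INTER_CUBIC)
B=cv2.resize(b[190:300,240:515],(700,280),interpolation=cv2.INTER_CUBIC)
o=np.zeros((600,800,3),np.uint8);o[:320]=A;o[320:,:700]=B
cv2.imwrite("pics/c0.png",o)
W=np.load("top0.npy")
def rect(m,n):
    P=W[m]; r=cv2.minAreaRect(P[:,:2].astype(np.float32)); print(n,np.round(r[0],3),np.round(r[1],3),round(r[2],1))
X,Y,Z=W[...,0],W[...,1],W[...,2]
box=lambda x0,x1,y0,y1,z0,z1:(X>x0)&(X<x1)&(Y>y0)&(Y<y1)&(Z>z0)&(Z<z1)
rect(box(.4,.7,-.1,.1,.072,.082),"slide top")
rect(box(.4,.7,-.1,.1,.097,.108),"tub top")
rect(box(.4,.7,-.1,.1,.122,.14),"cover top")
for n,x,y in [("cover",.513,-.386),("filter",.558,.205),("slide",.566,-.186),("vial",.5,.375)]:
    rect(box(x-.13,x+.13,y-.085,y+.085,.009,.019),n)
    rect(box(x-.1,x+.13,y-.085,y+.085,.021,.06),n+" stock")
E
```

```text
slide top [0.556 0.013] [0.057 0.08 ] 84.5
tub top [0.561 0.015] [0.052 0.052] 89.4
cover top [0.558 0.011] [0.028 0.028] 61.1
cover [ 0.515 -0.386] [0.213 0.131] 3.4
cover stock [ 0.559 -0.364] [0.07  0.107] 17.5
filter [0.559 0.204] [0.213 0.129] 1.6
filter stock [0.609 0.209] [0.054 0.118] 2.6
slide [ 0.567 -0.187] [0.129 0.213] 83.8
slide stock [ 0.573 -0.204] [0.124 0.161] 71.5
vial [0.496 0.381] [0.222 0.142] 0.9
vial stock [0.51  0.374] [0.189 0.127] 0.1
```

View pics/c0.png

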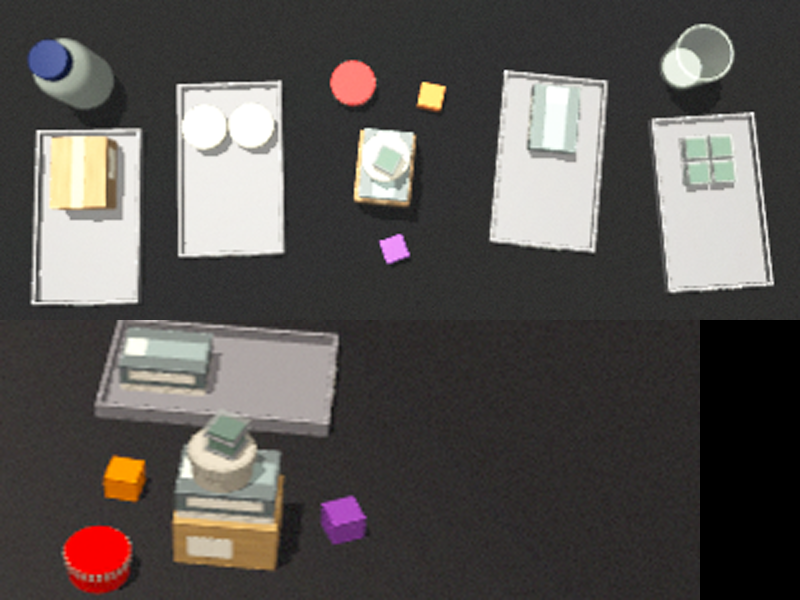

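The picture shows the stack at crop (388,160). On it sits a greenish clear box, with orange (431,97) and purple (395,249) boxes as decoys on the bench. The red tub is at (353,83). The clear box on top of the stack fits the description. I'll go above it and confirm with the wrist camera.

```bash
python3 -m handwheel '[[0.4,-0.65,0.06,0,0,-0.034],[0.4,-0.65,0.06,0,0,-0.034],[0.4,-0.65,0.06,0,0,-0.034],[0.4,-0.65,0.06,0,0,-0.034],[0.4,-0.65,0.06,0,0,-0.034],[0.4,-0.65,0.06,0,0,-0.034],[0.4,-0.65,0.06,0,0,-0.034]]' -1 15
python3 -m handwheel '[[0.328,-0.62,0,0,0,-0.034],[0.328,-0.62,0,0,0,-0.034],[0.328,-0.62,0,0,0,-0.034],[0.328,-0.62,0,0,0,-0.034],[0.328,-0.62,0,0,0,-0.034],[0.328,-0.62,0,0,0,-0.034],[0.328,-0.62,0,0,0,-0.034],[0.328,-0.62,0,0,0,-0.034]]'
cat > w.py <<'E'
from h import *
import sys
# usage: w.py name zlo zhi [cx cy r]
s=sense(); im,W=look("wrist",sys.argv[1]); np.save("wlast.npy",W)
print("tcp",np.round(s["ee_pos"],4),np.round(s["eef_rot"],3),"closing deg",np.round(np.degrees(s["eef_rot"][2])-90,1),"t",s["clock"])
a=list(map(float,sys.argv[2:])) 
X,Y,Z=W[...,0],W[...,1],W[...,2]
for i in range(0,len(a),5):
    z0,z1,cx,cy,r=a[i:i+5]
    m=(Z>z0)&(Z<z1)&(np.hypot(X-cx,Y-cy)<r)
    if m.sum()<20: print("none"); continue
    n,l,st,c=cv2.connectedComponentsWithStats(m.astype(np.uint8)); k=1+st[1:,4].argmax(); m=l==k
    P=W[m].astype(np.float32); q=cv2.minAreaRect(P[:,:2])
    print(a[i:i+2],"px",np.round(c[k]),st[k][:4],"rect",np.round(q[0],4),np.round(q[1],4),round(q[2],1),"z",np.round(np.median(P[:,2]),4))
E
python3 w.py w1 .118 .14 .557 .011 .06 .097 .11 .557 .011 .06 .07 .085 .557 .011 .08 .04 .053 .557 .011 .08; python3 -c "
from plant import *;print(camera_model('wrist')['tool_from_camera'])"
```

```text
clock: 1.98
ee_pos: [0.3963, 0.3174, 0.2614]
eef_rot: [3.141, 0.001, 2.736]
force: [1.1, 0.6, 0.1]
grip_width: 0.0881
finger_force: 0.0
clock: 2.98
ee_pos: [0.5573, 0.0135, 0.2604]
eef_rot: [3.141, -0.001, 2.639]
force: [-0.5, 0.4, 0.2]
grip_width: 0.0881
finger_force: 0.0
tcp [0.5573 0.0135 0.2604] [ 3.141e+00 -1.000e-03  2.639e+00] closing deg 61.2 t 2.975
[[ 2.00808445e-04  9.66765840e-01  2.55663391e-01  6.98727373e-02]
 [ 9.99999818e-01 -4.85806504e-05 -6.01737676e-04  1.59076171e-03]
 [-5.69319136e-04  2.55663466e-01 -9.66765674e-01 -1.53526243e-01]
 [ 0.00000000e+00  0.00000000e+00  0.00000000e+00  1.00000000e+00]]Traceback (most recent call last):
  File "w.py", line 13, in <module>
    P=W[m].astype(np.float32); q=cv2.minAreaRect(P[:,:2])
                                 ~~~~~~~~~~~~~~~^^^^^^^^^
cv2.error: OpenCV(4.12.0) /io/opencv/modules/imgproc/src/convhull.cpp:143: error: (-215:Assertion failed) total >= 0 && (depth == CV_32F || depth == CV_32S) in function 'convexHull'
```

View pics/w1.png

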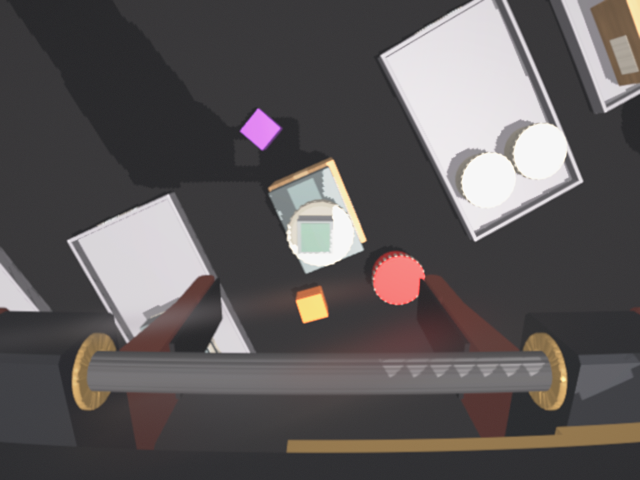

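The wrist picture shows the clear box at (315,236) on the off-white tub, nearly square to the fingers. The purple decoy is at (261,129), the orange one at (312,304) and the red tub at (399,279). The clear one is the target.

```bash
sed -i 's/cv2.minAreaRect(P\[:,:2\])/cv2.minAreaRect(np.ascontiguousarray(P[:,:2]))/' w.py
python3 w.py w2 .118 .14 .557 .011 .06 .097 .11 .557 .011 .06 .07 .085 .557 .011 .08 .04 .053 .557 .011 .08; python3 - <<'E'
import cv2
a=cv2.imread("pics/w2.png"); cv2.imwrite("pics/w2c.png",cv2.resize(a[150:330,230:470],(800,600),interpolation=cv2.INTER_CUBIC))
E
```

```text
tcp [0.5572 0.0138 0.2604] [ 3.141e+00 -1.000e-03  2.640e+00] closing deg 61.2 t 3.025
[0.118, 0.14] px [315. 238.] [297 219  37  39] rect [0.5609 0.0103] [0.0275 0.0286] 61.2 z 0.1274
[0.097, 0.11] px [324. 230.] [287 200  67  67] rect [0.5646 0.0126] [0.0545 0.0547] 37.2 z 0.1035
[0.07, 0.085] px [306. 194.] [269 167  82  66] rect [0.5434 0.0138] [0.0573 0.0485] 84.4 z 0.0775
[0.04, 0.053] px [330. 192.] [268 160  98  83] rect [0.5588 0.0136] [0.0657 0.0845] 84.2 z 0.0474
```

View pics/w2c.png

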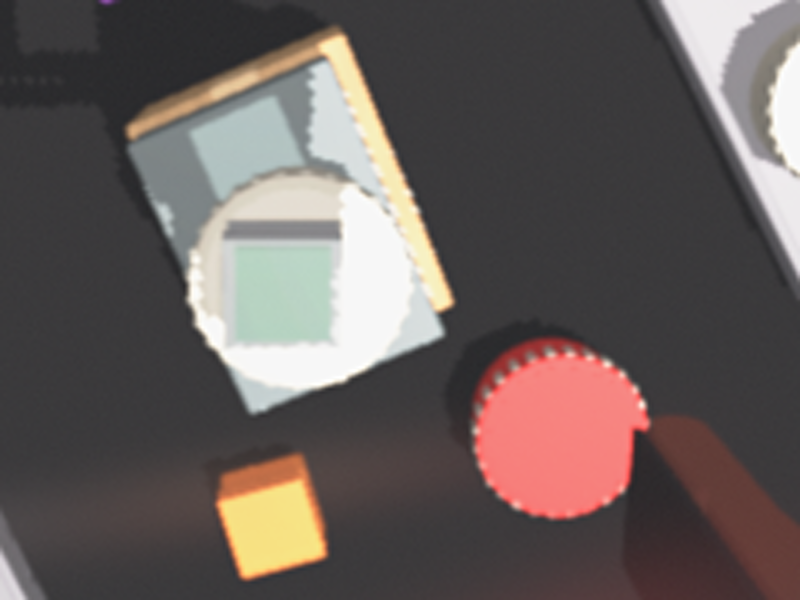

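Confirmed: the greenish clear box on the white tub, at crop (285,290).

```bash
python3 -m handwheel '[[0.006,-0.006,-0.08,0,0,0],[0.006,-0.006,-0.16,0,0,0],[0.006,-0.006,-0.22,0,0,0],[0.006,-0.006,-0.26,0,0,0],[0.006,-0.006,-0.288,0,0,0],[0.006,-0.006,-0.288,0,0,0]]' -0.2
python3 -m handwheel '[[0,0,0,0,0,0],[0,0,0,0,0,0],[0,0,0,0,0,0],[0,0,0,0,0,0]]' 1 12
```

```text
clock: 3.82
ee_pos: [0.5599, 0.0096, 0.1161]
eef_rot: [-3.141, -0.001, 2.638]
force: [-0.0, 0.1, -0.1]
grip_width: 0.0526
finger_force: 0.0
clock: 4.32
ee_pos: [0.5609, 0.0087, 0.1173]
eef_rot: [3.141, 0.001, 2.637]
force: [-1.4, -0.3, 5.0]
grip_width: 0.0278
finger_force: 12.0
```

```bash
python3 -m handwheel '[[0,0,0.02,0,0,0],[0,0,0.06,0,0,0],[0,0,0.12,0,0,0],[0,0,0.16,0,0,0],[-0.02,-0.08,0.16,0,0,0.03],[-0.05,-0.18,0.16,0,0,0.07],[-0.08,-0.28,0.16,0,0,0.11],[-0.11,-0.38,0.16,0,0,0.15],[-0.13,-0.48,0.16,0,0,0.179],[-0.15,-0.58,0.16,0,0,0.179],[-0.17,-0.68,0.16,0,0,0.179],[-0.18,-0.76,0.16,0,0,0.179],[-0.19,-0.797,0.14,0,0,0.179],[-0.19,-0.797,0.1,0,0,0.179],[-0.19,-0.797,0.08,0,0,0.179],[-0.19,-0.797,0.08,0,0,0.179]]'
python3 w.py w3 .009 .02 .513 -.387 .13 -.01 .0075 .465 -.387 .1 .1 .15 .561 .01 .06
```

```text
clock: 6.32
ee_pos: [0.4654, -0.3891, 0.1562]
eef_rot: [3.141, -0.001, -3.083]
force: [0.1, 0.1, -1.3]
grip_width: 0.0279
finger_force: 12.0
tcp [ 0.4654 -0.3891  0.1562] [ 3.141e+00 -1.000e-03 -3.083e+00] closing deg -266.6 t 6.325
[0.009, 0.02] px [316. 210.] [230 158 172 157] rect [ 0.4747 -0.3894] [0.1264 0.1285] 3.4 z 0.0152
[-0.01, 0.0075] px [324. 177.] [196  95 248 217] rect [ 0.4514 -0.387 ] [0.1725 0.1997] 0.3 z -0.0005
none
```

View pics/w3.png

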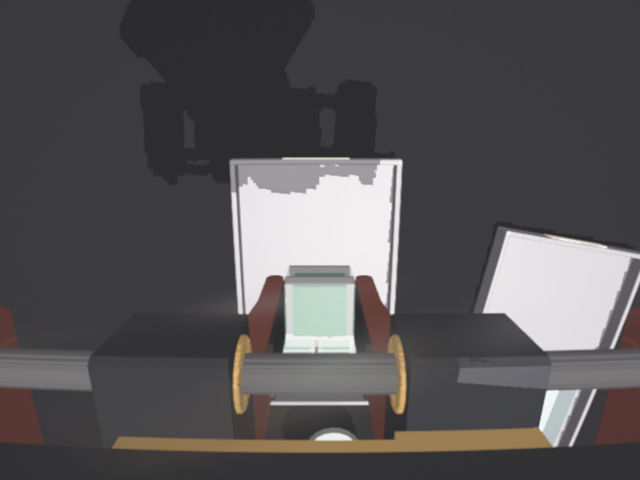

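The box is held level and square over the empty half of the cover tray (rim 230–402 px). Lowering.

```bash
python3 -m handwheel '[[0,0,-0.08,0,0,0],[0,0,-0.16,0,0,0],[0,0,-0.22,0,0,0],[0,0,-0.25,0,0,0],[0,0,-0.265,0,0,0],[0,0,-0.272,0,0,0],[0,0,-0.276,0,0,0],[0,0,-0.276,0,0,0]]'
```

```text
clock: 7.38
ee_pos: [0.4659, -0.39, 0.0192]
eef_rot: [-3.141, 0.001, -3.084]
force: [-0.4, 0.3, -0.9]
grip_width: 0.0275
finger_force: 12.0
```

```bash
python3 -m handwheel '[[0,0,-0.003,0,0,0],[0,0,-0.005,0,0,0],[0,0,-0.005,0,0,0]]'
```

```text
clock: 7.75
ee_pos: [0.4658, -0.39, 0.0173]
eef_rot: [3.142, 0.001, -3.084]
force: [-0.7, 2.3, 9.4]
grip_width: 0.028
finger_force: 12.0
```

```bash
python3 -m handwheel '[[0,0,0,0,0,0],[0,0,0,0,0,0],[0,0,0,0,0,0],[0,0,0.04,0,0,0],[0,0,0.1,0,0,0]]' -0.1
python3 -m handwheel '[[0,0,0.15,0,0,0],[0,0,0.3,0,0,0],[0.195,0.805,0.35,0,0,-0.05],[0.195,0.805,0.35,0,0,-0.05],[0.195,0.805,0.35,0,0,-0.05],[0.195,0.805,0.35,0,0,-0.05],[0.195,0.805,0.35,0,0,-0.05],[0.195,0.805,0.35,0,0,-0.05],[0.195,0.805,0.35,0,0,-0.05],[0.195,0.805,0.35,0,0,-0.05]]' -1
python3 w.py w4 .097 .11 .562 .012 .06 .07 .085 .557 .011 .08 .04 .053 .557 .011 .08
python3 - <<'E'
from h import *
im,W=look("top","t1")
X,Y,Z=W[...,0],W[...,1],W[...,2]
m=(np.hypot(X-.465,Y+.389)<.04)&(Z>.015); P=W[m].astype(np.float32)
print(cv2.minAreaRect(np.ascontiguousarray(P[:,:2])),np.median(P[:,2]))
E
```

```text
clock: 8.38
ee_pos: [0.4651, -0.3897, 0.0671]
eef_rot: [3.141, -0.001, -3.084]
force: [-0.2, -0.5, -0.2]
grip_width: 0.0484
finger_force: 0.0
clock: 9.62
ee_pos: [0.5638, 0.017, 0.2426]
eef_rot: [3.14, 0.002, 3.049]
force: [-0.3, -0.1, -0.1]
grip_width: 0.0875
finger_force: 0.0
tcp [0.5638 0.017  0.2426] [3.140e+00 2.000e-03 3.049e+00] closing deg 84.7 t 9.625
[0.097, 0.11] px [311. 230.] [276 195  71  70] rect [0.5642 0.0125] [0.054  0.0548] 82.0 z 0.1036
[0.07, 0.085] px [310. 185.] [275 168  71  52] rect [0.5392 0.0138] [0.0572 0.0417] 85.9 z 0.0775
[0.04, 0.053] px [329. 186.] [275 162  75  93] rect [0.5582 0.0137] [0.0659 0.0838] 84.7 z 0.0474
((0.4625799357891083, -0.3867233395576477), (0.02964957244694233, 0.026408236473798752), 89.64896392822266) 0.027514135
```

```bash
python3 -m handwheel '[[0.002,0,-0.1,0,0,0],[0.002,0,-0.18,0,0,0],[0.002,0,-0.24,0,0,0],[0.002,0,-0.28,0,0,0],[0.002,0,-0.304,0,0,0],[0.002,0,-0.304,0,0,0]]' -1
python3 -m handwheel '[[0,0,0,0,0,0],[0,0,0,0,0,0],[0,0,0,0,0,0],[0,0,0,0,0,0]]' 1 12
```

```text
clock: 10.48
ee_pos: [0.5636, 0.0114, 0.089]
eef_rot: [-3.141, -0.001, 3.041]
force: [-0.5, -1.0, -0.2]
grip_width: 0.0879
finger_force: 0.0
clock: 10.98
ee_pos: [0.5642, 0.0127, 0.0895]
eef_rot: [3.141, 0.001, 3.043]
force: [-0.1, -0.1, 2.8]
grip_width: 0.0533
finger_force: 12.0
```

```bash
python3 -m handwheel '[[0,0,0.02,0,0,0],[0,0,0.06,0,0,0],[0,0,0.1,0,0,0],[-0.02,0.06,0.12,0,0,0.01],[-0.05,0.14,0.12,0,0,0.02],[-0.08,0.23,0.12,0,0,0.03],[-0.1,0.31,0.12,0,0,0.04],[-0.11,0.37,0.12,0,0,0.04],[-0.11,0.382,0.1,0,0,0.04],[-0.11,0.382,0.06,0,0,0.04],[-0.11,0.382,0.06,0,0,0.04]]'
python3 w.py w5 .009 .02 .555 .203 .13 .021 .035 .6 .2 .1 .07 .085 .557 .011 .08
```

```text
clock: 12.35
ee_pos: [0.5082, 0.2017, 0.1178]
eef_rot: [-3.139, -0.003, -3.117]
force: [1.0, -0.4, 0.2]
grip_width: 0.0535
finger_force: 12.0
tcp [0.5082 0.2017 0.1178] [-3.139e+00 -3.000e-03 -3.117e+00] closing deg -268.6 t 12.35
[0.009, 0.02] px [313. 201.] [217 163 198 132] rect [0.5001 0.2009] [0.0901 0.1285] 2.0 z 0.0151
[0.021, 0.035] px [356. 404.] [320 394  74  25] rect [0.6265 0.2334] [0.0228 0.0529] 2.3 z 0.0297
[0.07, 0.085] px [ 23. 311.] [  0 279  45  70] rect [0.5396 0.0315] [0.0246 0.0392] 84.8 z 0.077
```

View pics/w5.png

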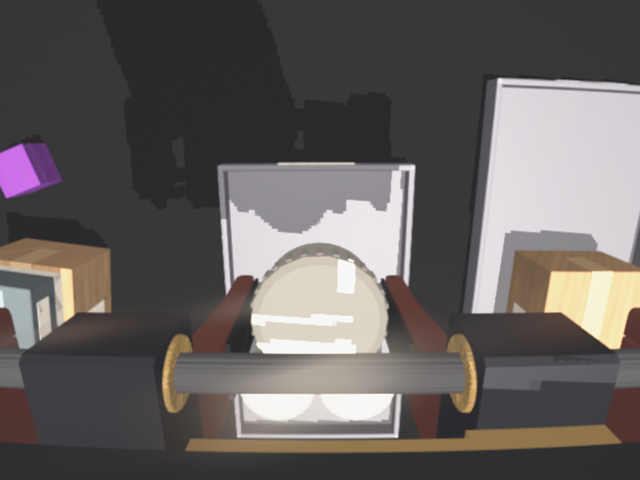

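The tub hangs level over the near half (rim at 218–413 px), clear of the stocked tubs. Lowering.

```bash
python3 -m handwheel '[[0,0,-0.08,0,0,0],[0,0,-0.14,0,0,0],[0,0,-0.18,0,0,0],[0,0,-0.193,0,0,0],[0,0,-0.2,0,0,0],[0,0,-0.2,0,0,0]]'
python3 -m handwheel '[[0,0,-0.003,0,0,0],[0,0,-0.006,0,0,0],[0,0,-0.006,0,0,0]]'
```

```text
clock: 13.15
ee_pos: [0.5096, 0.2037, 0.0199]
eef_rot: [3.141, 0.001, -3.115]
force: [0.8, 0.3, 0.3]
grip_width: 0.0536
finger_force: 12.0
clock: 13.52
ee_pos: [0.509, 0.2037, 0.0162]
eef_rot: [3.142, 0.0, -3.115]
force: [-0.4, 0.1, -0.6]
grip_width: 0.0537
finger_force: 12.0
```

```bash
python3 -m handwheel '[[0,0,-0.002,0,0,0],[0,0,-0.003,0,0,0],[0,0,-0.003,0,0,0]]'
```

```text
clock: 13.9
ee_pos: [0.5091, 0.2038, 0.0154]
eef_rot: [3.141, 0.0, -3.115]
force: [-2.4, -0.7, 9.4]
grip_width: 0.0537
finger_force: 12.0
```

```bash
python3 -m handwheel '[[0,0,0,0,0,0],[0,0,0,0,0,0],[0,0,0,0,0,0],[0,0,0.04,0,0,0],[0,0,0.1,0,0,0]]' -0.7
python3 -m handwheel '[[0,0,0.12,0,0,0],[0,0,0.24,0,0,0],[0.096,-0.38,0.31,0,0,-0.038],[0.096,-0.38,0.31,0,0,-0.038],[0.096,-0.38,0.31,0,0,-0.038],[0.096,-0.38,0.31,0,0,-0.038],[0.096,-0.38,0.31,0,0,-0.038]]' -1
python3 w.py w6 .07 .085 .557 .011 .08 .04 .053 .557 .011 .08
python3 - <<'E'
from h import *
im,W=look("top","t2")
X,Y,Z=W[...,0],W[...,1],W[...,2]
m=(np.hypot(X-.509,Y-.203)<.05)&(Z>.021); P=W[m].astype(np.float32)
print(cv2.minAreaRect(np.ascontiguousarray(P[:,:2])),np.median(P[:,2]))
E
```

```text
clock: 14.52
ee_pos: [0.5083, 0.2033, 0.0644]
eef_rot: [-3.14, -0.002, -3.115]
force: [-0.2, 0.1, -0.1]
grip_width: 0.0746
finger_force: 0.0
clock: 15.4
ee_pos: [0.557, 0.0133, 0.2195]
eef_rot: [3.141, -0.0, 3.047]
force: [-0.8, 0.5, 0.4]
grip_width: 0.0879
finger_force: 0.0
tcp [0.557  0.0133 0.2195] [ 3.141 -0.     3.047] closing deg 84.6 t 15.4
[0.07, 0.085] px [316. 229.] [278 179  76 102] rect [0.5591 0.0123] [0.0573 0.0803] 84.6 z 0.0776
[0.04, 0.053] px [333. 196.] [278 172  80  99] rect [0.5588 0.0135] [0.066  0.0849] 84.2 z 0.0473
((0.506487250328064, 0.20630545914173126), (0.05358804389834404, 0.052169471979141235), 70.63558197021484) 0.030561972
```

```bash
python3 -m handwheel '[[0.004,-0.002,-0.1,0,0,0],[0.004,-0.002,-0.2,0,0,0],[0.004,-0.002,-0.26,0,0,0],[0.004,-0.002,-0.3,0,0,0],[0.004,-0.002,-0.316,0,0,0],[0.004,-0.002,-0.316,0,0,0]]' -1
python3 -m handwheel '[[0,0,0,0,0,0],[0,0,0,0,0,0],[0,0,0,0,0,0],[0,0,0,0,0,0]]' 1 25
```

```text
clock: 16.25
ee_pos: [0.5587, 0.0139, 0.0614]
eef_rot: [3.141, -0.001, 3.05]
force: [-0.0, -0.9, -0.1]
grip_width: 0.0874
finger_force: 0.0
clock: 16.75
ee_pos: [0.5593, 0.0119, 0.0622]
eef_rot: [-3.141, 0.001, 3.048]
force: [-1.0, -1.2, 3.9]
grip_width: 0.0566
finger_force: 25.0
```

```bash
python3 -m handwheel '[[0,0,0.02,0,0,0],[0,0,0.06,0,0,0],[0,0,0.1,0,0,0],[0,0,0.12,0,0,0],[-0.02,-0.06,0.14,0,0,0],[-0.04,-0.14,0.14,0,0,0],[-0.06,-0.23,0.14,0,0,0],[-0.075,-0.31,0.14,0,0,0],[-0.084,-0.37,0.14,0,0,0],[-0.084,-0.388,0.12,0,0,0],[-0.084,-0.388,0.1,0,0,0],[-0.084,-0.388,0.1,0,0,0]]'
python3 w.py w7 .009 .02 .555 -.185 .13 .04 .053 .557 .011 .08
```

```text
clock: 18.25
ee_pos: [0.5165, -0.1792, 0.1102]
eef_rot: [3.14, -0.003, 3.051]
force: [0.3, -0.2, -3.5]
grip_width: 0.0569
finger_force: 25.0
tcp [ 0.5165 -0.1792  0.1102] [ 3.140e+00 -3.000e-03  3.051e+00] closing deg 84.8 t 18.25
[0.009, 0.02] px [305. 201.] [210 163 203 140] rect [ 0.5095 -0.1825] [0.129  0.0932] 84.4 z 0.0151
[0.04, 0.053] px [608. 281.] [570 228  70 121] rect [ 5.534e-01 -3.000e-04] [0.0418 0.0776] 85.3 z 0.0476
```

View pics/w7.png

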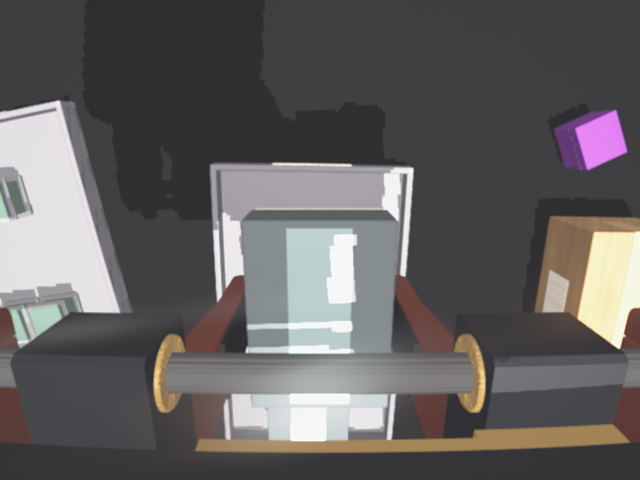

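The slide box is held parallel to the tray (rim at 212–412 px), with its long side along the tray. Lowering.

```bash
python3 -m handwheel '[[0.004,0,-0.06,0,0,0],[0.004,0,-0.11,0,0,0],[0.004,0,-0.15,0,0,0],[0.004,0,-0.17,0,0,0],[0.004,0,-0.18,0,0,0],[0.004,0,-0.18,0,0,0]]'
python3 -m handwheel '[[0,0,-0.003,0,0,0],[0,0,-0.006,0,0,0],[0,0,-0.006,0,0,0]]'
```

```text
clock: 19.05
ee_pos: [0.5193, -0.1812, 0.0219]
eef_rot: [3.142, 0.0, 3.049]
force: [0.1, -0.7, -2.2]
grip_width: 0.0569
finger_force: 25.0
clock: 19.42
ee_pos: [0.5191, -0.1813, 0.0188]
eef_rot: [3.142, 0.0, 3.049]
force: [0.6, 1.0, -2.1]
grip_width: 0.0568
finger_force: 25.0
```

```bash
python3 -m handwheel '[[0,0,-0.003,0,0,0],[0,0,-0.005,0,0,0],[0,0,-0.005,0,0,0]]'
```

```text
clock: 19.8
ee_pos: [0.5192, -0.1814, 0.0181]
eef_rot: [3.141, 0.001, 3.049]
force: [-6.8, 3.3, 20.9]
grip_width: 0.0568
finger_force: 25.0
```

```bash
python3 -m handwheel '[[0,0,0,0,0,0],[0,0,0,0,0,0],[0,0,0,0,0,0],[0,0,0.04,0,0,0],[0,0,0.1,0,0,0]]' -0.7
python3 -m handwheel '[[0,0,0.12,0,0,0],[0,0,0.24,0,0,0],[0.08,0.39,0.28,0,0,0],[0.08,0.39,0.28,0,0,0],[0.08,0.39,0.28,0,0,0],[0.08,0.39,0.28,0,0,0],[0.08,0.39,0.28,0,0,0]]' -1
python3 w.py w8 .04 .053 .557 .011 .08
python3 - <<'E'
from h import *
im,W=look("top","t3")
X,Y,Z=W[...,0],W[...,1],W[...,2]
m=(abs(X-.519)<.053)&(abs(Y+.182)<.05)&(Z>.024); P=W[m].astype(np.float32)
print(cv2.minAreaRect(np.ascontiguousarray(P[:,:2])),np.median(P[:,2]))
E
```

```text
clock: 20.42
ee_pos: [0.5182, -0.1812, 0.0658]
eef_rot: [3.142, -0.002, 3.049]
force: [0.1, -0.3, -0.8]
grip_width: 0.0748
finger_force: 0.0
clock: 21.3
ee_pos: [0.5589, 0.0141, 0.2059]
eef_rot: [-3.141, -0.0, 3.05]
force: [-0.1, -1.3, -0.1]
grip_width: 0.0878
finger_force: 0.0
tcp [0.5589 0.0141 0.2059] [-3.141 -0.     3.05 ] closing deg 84.8 t 21.3
[0.04, 0.053] px [316. 222.] [275 171  83 103] rect [0.5585 0.0134] [0.0662 0.0844] 84.3 z 0.0476
((0.5160389542579651, -0.17761671543121338), (0.05827634781599045, 0.08019859343767166), 85.32742309570312) 0.033806436
```

```bash
python3 -m handwheel '[[0,-0.001,-0.1,0,0,-0.002],[0,-0.001,-0.2,0,0,-0.002],[0,-0.001,-0.28,0,0,-0.002],[0,-0.001,-0.33,0,0,-0.002],[0,-0.001,-0.362,0,0,-0.002],[0,-0.001,-0.362,0,0,-0.002]]' -1
python3 -m handwheel '[[0,0,0,0,0,0],[0,0,0,0,0,0],[0,0,0,0,0,0],[0,0,0,0,0,0]]' 1 22
```

```text
clock: 22.15
ee_pos: [0.5584, 0.0117, 0.0245]
eef_rot: [-3.141, -0.002, 3.041]
force: [-0.9, -0.7, -0.9]
grip_width: 0.0877
finger_force: 0.0
clock: 22.65
ee_pos: [0.5597, 0.0129, 0.0261]
eef_rot: [3.141, 0.002, 3.042]
force: [-1.4, -1.4, 7.8]
grip_width: 0.0655
finger_force: 22.0
```

```bash
python3 -m handwheel '[[0,0,0.03,0,0,0],[0,0,0.09,0,0,0],[0,0,0.16,0,0,0],[-0.02,0.05,0.2,0,0,0],[-0.05,0.12,0.2,0,0,0.01],[-0.08,0.22,0.2,0,0,0.02],[-0.11,0.32,0.2,0,0,0.026],[-0.14,0.42,0.2,0,0,0.026],[-0.17,0.52,0.2,0,0,0.026],[-0.2,0.62,0.2,0,0,0.026],[-0.213,0.7,0.2,0,0,0.026],[-0.218,0.726,0.19,0,0,0.026],[-0.218,0.726,0.18,0,0,0.026],[-0.218,0.726,0.18,0,0,0.026]]'
python3 w.py w9 .009 .02 .5 .377 .13
```

```text
clock: 24.4
ee_pos: [0.4505, 0.3736, 0.1147]
eef_rot: [-3.14, -0.001, 3.122]
force: [0.0, -0.0, -0.8]
grip_width: 0.0657
finger_force: 22.0
tcp [0.4505 0.3736 0.1147] [-3.140e+00 -1.000e-03  3.122e+00] closing deg 88.9 t 24.4
[0.009, 0.02] px [325. 181.] [218 160 200 116] rect [0.436  0.3752] [0.0773 0.1289] 0.4 z 0.0152
```

View pics/w9.png

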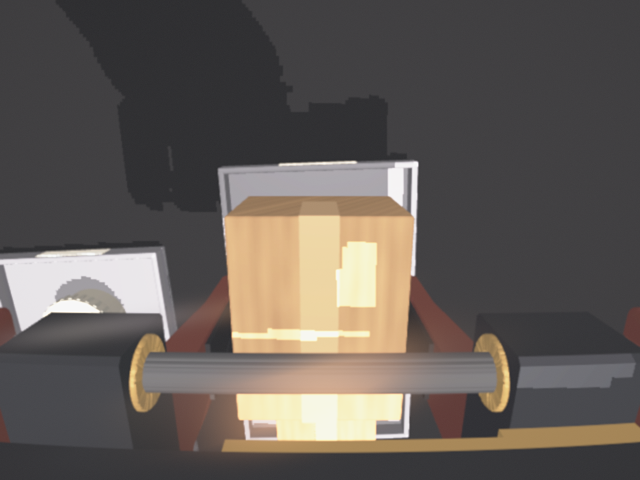

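The carton is held parallel to the vial tray (rim 220–417 px) and short of the stocked carton. Lowering.

```bash
python3 -m handwheel '[[0.005,0,-0.05,0,0,0],[0.005,0,-0.1,0,0,0],[0.005,0,-0.14,0,0,0],[0.005,0,-0.155,0,0,0],[0.005,0,-0.162,0,0,0],[0.005,0,-0.162,0,0,0]]'
python3 -m handwheel '[[0,0,-0.003,0,0,0],[0,0,-0.006,0,0,0],[0,0,-0.006,0,0,0]]'
```

```text
clock: 25.2
ee_pos: [0.4529, 0.3763, 0.0346]
eef_rot: [3.141, 0.0, 3.124]
force: [-0.1, 0.5, -1.7]
grip_width: 0.0657
finger_force: 22.0
clock: 25.58
ee_pos: [0.4525, 0.3763, 0.0312]
eef_rot: [3.141, 0.0, 3.124]
force: [0.5, -0.2, -1.4]
grip_width: 0.066
finger_force: 22.0
```

```bash
python3 -m handwheel '[[0,0,-0.002,0,0,0],[0,0,-0.004,0,0,0],[0,0,-0.004,0,0,0]]'
```

```text
clock: 25.95
ee_pos: [0.4526, 0.3763, 0.0302]
eef_rot: [3.141, -0.0, 3.124]
force: [-2.5, -2.3, 8.3]
grip_width: 0.0659
finger_force: 22.0
```

```bash
python3 -m handwheel '[[0,0,0,0,0,0],[0,0,0,0,0,0],[0,0,0,0,0,0],[0,0,0.04,0,0,0],[0,0,0.1,0,0,0]]' -0.85
python3 -m handwheel '[[0,0,0.1,0,0,0],[0,0,0.2,0,0,0],[0,0,0.3,0,0,0],[0.1,-0.2,0.4,0,0,0],[0.15,-0.45,0.4,0,0,0],[0.15,-0.45,0.4,0,0,0],[0.15,-0.45,0.4,0,0,0],[0.15,-0.45,0.4,0,0,0],[0.15,-0.45,0.4,0,0,0]]' -1
python3 - <<'E'
from h import *
im,W=look("side","s9")
X,Y,Z=W[...,0],W[...,1],W[...,2]
im2,W2=look("top","t9")
for n,x,y,zl,hx,hy in [("cover",.465,-.389,.02,.03,.03),("tub",.509,.204,.022,.045,.045),("slide",.519,-.18,.025,.05,.05),("vial",.453,.376,.045,.05,.05)]:
    for V in (W,W2):
        m=(abs(V[...,0]-x)<hx)&(abs(V[...,1]-y)<hy)&(V[...,2]>zl)&(V[...,2]<.1)
        if m.sum()<10: print(n,"few");continue
        P=V[m].astype(np.float32);q=cv2.minAreaRect(np.ascontiguousarray(P[:,:2]))
        print(n,np.round(q[0],3),np.round(q[1],3),round(q[2],1),np.round(np.percentile(P[:,2],[5,50,95]),3))
o=np.vstack([cv2.resize(im2[170:330,130:530],(750,300)),cv2.resize(im[130:480,140:540],(750,300))]) 
cv2.imwrite("pics/fin.png",o[...,::-1])
E
```

```text
clock: 26.58
ee_pos: [0.4523, 0.3758, 0.0801]
eef_rot: [-3.141, -0.001, 3.124]
force: [-0.2, 0.0, 0.0]
grip_width: 0.0814
finger_force: 0.0
clock: 27.7
ee_pos: [0.5273, 0.1518, 0.28]
eef_rot: [3.14, 0.001, 3.124]
force: [0.1, -0.2, -0.1]
grip_width: 0.0876
finger_force: 0.0
cover [ 0.453 -0.388] [0.007 0.031] 4.5 [0.022 0.026 0.029]
cover [ 0.463 -0.386] [0.031 0.026] 89.7 [0.024 0.027 0.031]
tub [0.508 0.205] [0.053 0.054] 1.5 [0.025 0.03  0.033]
tub few
slide few
slide [ 0.516 -0.178] [0.058 0.08 ] 84.5 [0.03  0.034 0.037]
vial [0.451 0.378] [0.07  0.083] 88.3 [0.048 0.052 0.055]
vial [0.449 0.388] [0.049 0.084] 90.0 [0.049 0.053 0.056]
```

View pics/fin.png

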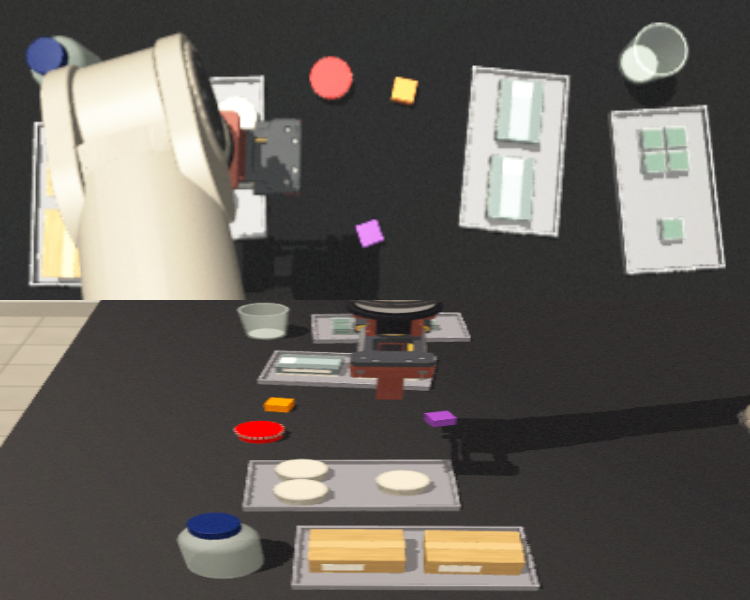

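All four packs lie flat and square in their own trays: cover box (671,230), slide box (511,185), tub (403,482) and carton (473,552). The bottle and beaker have not moved, and the gripper is clear.

```bash
python3 -c "from plant import *;print(hand_in())"
```

```text
the job is handed in; nothing more can be done
None
```

All four packs were set down, top of the stack first, flat and square in the empty halves of their own trays, with the bottle and beaker left where they stood; the job was handed in at about 28 s, and no verdict was shown.

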